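Line up the slotted disc and push the lock bar home

TASK

Lock the wooden case: push on the locking disc's knobs with the fingertips to turn the disc until its slot lines up with the long metal bar, either way round, then push the bar endways through the slot until it is fully home in the keeper on the case. Push only and do not lift the bar, and leave the other things on the table where they are.

Things in the scene. Friction and masses are not known exactly. Their poses are not given: they have to be found in the camera images.
- bar_lock: Fixed steel bar lock in one piece with a wooden case, flat on the table. Origin on the table on the lock's centre line; z up; the bar travels along its -y. Bed: 34 mm wide, top 8 mm up, y +150 to -32 mm, open at sides and end. Then guide, slotted disc (axis at y = -140), keeper; case 176 mm wide (x), 60 mm high, y -228 to -335. Base plate 64 mm wide, 5 mm thick.
- keeper_stop (a point): Middle of the stop face inside the keeper, at [0, -220, 19.5] mm in the frame of bar_lock, same axes. The keeper is a roofed pocket 25 mm wide with a flared mouth, y -186 to -220 mm, 47 mm wide and 38 mm high outside. The bar is fully home when its leading end touches the stop.
- guide_top (a point): Middle of the top of the bar's guide, 38 mm above the table, at [0, -62, 38] mm in the frame of bar_lock, same axes: two cheeks 24 mm apart with a strap over them, 40 mm wide (x), y -32 to -92 mm, 40 mm high with its screws.
- locking_disc (a joint): Angle of the slotted disc about its upright axis, rad, growing counter-clockwise seen from above; range -0.35 to 3.49. The slot is in line with the bar at 0 and equally at 3.14 (pi). It starts between 0.7 and 2.44 and stays where it is left (friction 0.05 N m, no detent). The flared slot takes the bar and centres itself when within about 0.12 rad.
- disc_top (a point): Centre of the disc, on its axis at its upper face, 34 mm above the table; turns with the disc: y runs along the slot, x points to knob_a. Steel disc 84 mm across, split by an open slot 25 mm wide, right across and open at the top (its floor 7.5 mm above the table); each mouth flares to 38 mm over the last 10 mm.
- knob_a (a point): Centre of the top of one of the disc's two alike upright round knobs: 12 mm across, from the disc's face (34 mm above the table) up to 66 mm, 32 mm from the disc's axis, at right angles to the slot (+x of disc_top); foot collar 18 mm across, 3 mm high. Nothing else of the lock within 80 mm of the disc's axis is higher than 40 mm.
- knob_b (a point): The same for the other knob, opposite knob_a (-x of disc_top).
- lock_bar: Loose long bar of cast metal, 21 x 203 x 23 mm (x, y, z), 0.25 to 0.5 kg, lying in the guide with its bottom on the bed, 8 mm above the table. Origin in the middle of its underside; y along the bar; its -y end faces the disc and goes in first.
- bar_nose (a point): Centre of the bar's leading end face (towards the disc), 11.5 mm above the bar's underside. At the start it stands 10 to 30 mm short of the disc's rim.
- bar_tail (a point): Centre of the bar's other end face, the one to push on, 11.5 mm above the bar's underside, 203 mm from bar_nose. It stays over the open bed, clear of the guide, even when the bar is home.
- short_bar: Bystander: loose bar of cast metal 21 x 71 x 22 mm (x, y, z), origin in the middle of its underside.
- mid_bar: Bystander: loose bar of cast metal 21 x 122 x 22 mm (x, y, z), origin in the middle of its underside.
- loose_quoin: Bystander: loose dark locking wedge 22 x 55 x 18 mm (x, y, z), origin in the middle of its underside.

How it is judged:
On the way:
1. the disc's slot is lined up with the bar while the bar is still outside the slot (angle between the y axis of disc_top and the y axis of bar_lock, either way round below 0.2 rad and y of bar_nose in the frame of bar_lock above -0.112 m), for 0.2 s.
At the end, for the whole second after the job is handed in: The bar lies at rest through the disc's slot with its leading end within 6 mm of the keeper's stop, straight within 0.08 rad, and the slot is in line with the lock within 0.15 rad (y of bar_nose in the frame of keeper_stop below 0.006 m and distance between bar_nose and keeper_stop below 0.008 m and angle between the y axis of lock_bar and the y axis of bar_lock, either way round below 0.08 rad and angle between the y axis of disc_top and the y axis of bar_lock, either way round below 0.15 rad and linear speed of lock_bar below 0.01 m/s); the robot touches nothing.
It fails at once if the bar is lifted or tipped up (its middle more than 10 mm above where it lies, or tilted more than 0.15 rad) (height (world z) of lock_bar above 0.018 m or angle between lock_bar's own z axis and vertical above 0.15 rad).
It fails at once if another loose thing on the table is moved more than 15 mm (distance of any of short_bar, mid_bar, loose_quoin from where it was at the start of the episode above 0.015 m).
It also fails if it takes over 56 s, if anything falls off the work surface, if the arm or the gripper's body presses on something with over 40 N, if the wrist force passes 120 N, or if a joint passes its speed limit or range.

ROBOT

A 6-joint arm with a two-finger parallel gripper is mounted at the origin on a cart in front of the work surface, level with it; the furniture and walls round the work are solid. World frame = base frame: x ahead of the robot, y to its left, z up, the work surface at z = 0. Lengths are in m, angles in rad, forces in N, time in s.
With the tool pointing down it reaches from about 0.275 to 0.825 m from the base axis. Payload 5.2 kg.
Tool frame: the origin (TCP) lies at the very end of the fingers, on their centre line; the grasp point (between the pads) lies 19 mm behind it; z points along the fingers, y is the direction in which the jaws open and shut (so a half turn about z gives the same grasp; the last joint's range is limited). The gripper opens to 93 mm and grips with 3 to 60 N. Pads are 15 mm wide; open, the fingers measure 128 mm over their backs; the gripper's body (75 mm by 188 mm) begins 65 mm behind the grasp point.
Start: joints at [-1.323, 0.259, 1.535, -0, 1.348, -0.203], TCP at [0.24, -0.495, 0.219] pointing down, gripper open.
Joint ranges: [-3.14, 3.14], [-0.91, 2.08], [0.19, 2.58], [-1.22, 4.36], [0.22, 2.71], [-3.12, 3.12]. Speed limits (rad/s): [2.57, 2.57, 3.14, 3.14, 3.14, 3.14].

INTERFACE

Orientations are given as a unit quaternion [w, x, y, z].
In Python, from station import get_obs, optics, env gives the robot as it stands.
- The arm moves only by the tool arm_command, never from a script. Its argument "motion" is a list that holds one entry, the list of rows, each a list of 7 numbers: the turn, a rotation vector about the tool's x, y, z in degrees, then the shift along the tool's x, y, z in cm, then the finger opening in cm, from 0 to 9.3. In form: [[[rx, ry, rz, x, y, z, grip], ...]]. A call has 1 to 12 rows; each row shifts and turns the commanded pose from where the row before left it, along the tool's axes as they then stand; what a row does not reach is not made up. A row lasts 1/10 s, in which the tool goes at most 50 mm and 8.59 degrees, less where a joint would pass 70% of its speed; a pose out of reach is approached as far as the arm can. A call is refused whole if a number of a shift passes 5 or a number of a turn 8.59, either way. A call with a gripper value outside its range is refused whole. The fingers move at their own pace and stop on an object; "force" is the grip in N (left out, the last holds). Time passes only in rows, so rows that do not move let the fingers close. It gives the time, the measured TCP pose, the force and the opening at its end, in the units of the state.
- get_obs(): the state, without advancing time (a new reading comes with each control period).
- optics.get_image(name): name is "scene" or "top"; returns (picture, depth): 384x512x3 uint8, red, green, blue; 384x512 float32, m along the optical axis (not along the pixel's ray), 0 where there is no reading.
- optics.camera_info(name): a dict with "fx", "fy", "cx", "cy" (pixels), "dist_coeffs" ([k1, k2, p1, p2, k3] as OpenCV has them; the pictures are not rectified), "rvec" (rotation vector, rad) and "tvec" (3), from world to camera coordinates, as OpenCV has them. Camera axes: x right, y down, z forward; pixel columns grow to the right and rows downward; lengths in m; the calibration is good to about 2 mm. A picture is of the moment at which its call begins. camera_info takes no time and is no camera call.
- env.close_job(): hands the job in, once; it reports no verdict.
The state is a dict: "time": time; "joints": joint angles; "joint_velocities": joint speeds; "effort": joint torques, N m; "eef_pos": TCP position; "tcp_rot": TCP orientation; "wrist_force": force on the tool from outside, world axes, zero at the start; "moment": the same for the moment, N m; "width": finger opening in m.
Only numpy, scipy, OpenCV 4.12 (cv2) and the standard library are available. Lean on these libraries where they do the work, as an engineer would, in place of code of your own. Each camera call takes 0.05 s, during which the arm holds its last target.

## Working session

There is one attempt and no reset: what is moved stays moved. The work goes in short steps, Python scripts to look and compute and a tool call to move; the robot and the scene stay as the last step left them, time stands still between calls to the robot, and variables do not carry over. Pictures are saved under pics/ and viewed, and the job is handed in when it is done.

Besides the shell and the picture viewer there is one more tool, called after "Emit:" by a JSON object that holds its "name" and its "arguments", one argument or row to a line. arm_command: Moves the arm, as the interface text tells. Its arguments: {"type":"object","properties":{"motion":{"type":"array"},"force":{"type":"number"}},"required":["motion"]}

```bash
mkdir -p pics; ls; python3 - <<'E'
from station import get_obs, optics, env
import cv2,numpy as np
for n in ["scene","top"]:
    im,d=optics.get_image(n)
    cv2.imwrite(f"pics/{n}0.png",im[:,:,::-1]); np.savez(f"{n}0.npz",im=im,d=d)
    print(n,optics.camera_info(n))
print(get_obs())
E
```

```text
pics
scene {'fx': 444.6247916856569, 'fy': 444.6247916856569, 'cx': 258.5948481088552, 'cy': 192.44695971951353, 'dist_coeffs': array([0.04733401, 0.        , 0.        , 0.        , 0.        ]), 'rvec': array([ 0.71666937, -2.44638182,  1.36212315]), 'tvec': array([0.47343153, 0.25235791, 0.70776025])}
top {'fx': 389.0512530258208, 'fy': 389.0512530258208, 'cx': 256.9787115433428, 'cy': 184.28338069240502, 'dist_coeffs': array([-0.01053936,  0.        ,  0.        ,  0.        ,  0.        ]), 'rvec': array([ 2.16495841, -2.19202129,  0.08096472]), 'tvec': array([-0.0653698 ,  0.60893388,  0.99741409])}
{'time': 0.1, 'joints': array([-1.32277813e+00,  2.59258856e-01,  1.53596544e+00,  4.86282792e-06,
        1.34800217e+00, -2.02779916e-01]), 'joint_velocities': array([ 0.0008414 , -0.00153265, -0.00297353,  0.0025681 ,  0.00134537,
        0.00034636]), 'effort': array([ 4.07290121e-03, -4.38204396e+01, -2.84642565e+01,  7.23094563e-02,
        3.62999202e-02, -4.73633190e-05]), 'eef_pos': array([ 0.23953613, -0.49455418,  0.2179102 ]), 'tcp_rot': array([-8.16747509e-04,  9.74704793e-01,  2.23494739e-01, -1.61057901e-05]), 'wrist_force': array([-0.10790739, -0.6212227 , -0.3507599 ]), 'moment': array([-0.01789085,  0.0736704 , -0.00898043]), 'width': 0.09328037187684167}
```

View pics/scene0.png

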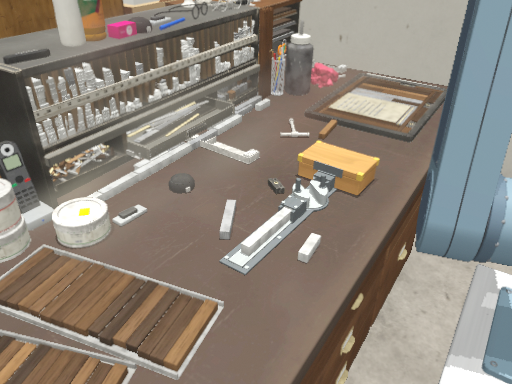

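View pics/top0.png

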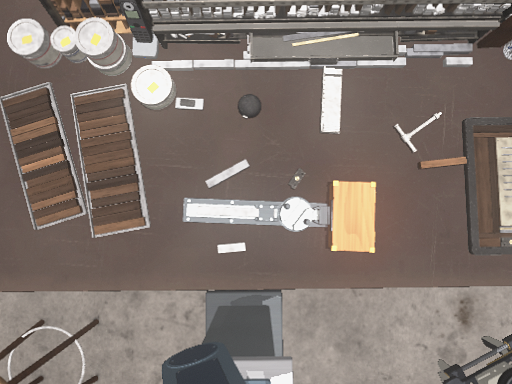

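```bash
cat > h.py <<'E'
import numpy as np,cv2
from station import get_obs, optics, env
def grab(n,tag=None):
    im,d=optics.get_image(n)
    if tag: np.savez(tag+'.npz',im=im,d=d)
    return im,d
def pts(n,d):
    c=optics.camera_info(n);K=np.array([[c['fx'],0,c['cx']],[0,c['fy'],c['cy']],[0,0,1]])
    R,_=cv2.Rodrigues(c['rvec']);h,w=d.shape
    u,v=np.meshgrid(np.arange(w),np.arange(h))
    n_=cv2.undistortPoints(np.stack([u,v],-1).reshape(-1,1,2).astype(float),K,c['dist_coeffs']).reshape(h,w,2)
    P=np.dstack([n_*d[...,None],d])
    return (P-c['tvec'])@R
def proj(n,X):
    c=optics.camera_info(n);K=np.array([[c['fx'],0,c['cx']],[0,c['fy'],c['cy']],[0,0,1]])
    return cv2.projectPoints(np.array(X,float).reshape(-1,3),c['rvec'],c['tvec'],K,c['dist_coeffs'])[0].reshape(-1,2)
E
python3 - <<'E'
from h import *
z=np.load('top0.npz');im,d=z['im'],z['d'];P=pts('top',d)
cv2.imwrite('pics/zt.png',cv2.resize(im[165:265,175:385,::-1],None,fx=3.8,fy=3.8,interpolation=cv2.INTER_CUBIC))
z=np.load('scene0.npz')
cv2.imwrite('pics/zs.png',cv2.resize(z['im'][130:280,210:390,::-1],None,fx=4,fy=4,interpolation=cv2.INTER_CUBIC))
# table plane check
for u,v in [(150,270),(300,270),(350,160),(270,180),(226,212),(272,214),(297,213),(354,216),(226,173),(231,247)]: print(u,v,P[v,u].round(4))
# height map
H=P[...,2];m=np.zeros(H.shape,bool);m[165:265,175:385]=1
hh=np.clip(H*1000,0,75)/75*255
cv2.imwrite('pics/zh.png',cv2.resize(cv2.applyColorMap(hh.astype(np.uint8),cv2.COLORMAP_JET)[165:265,175:385],None,fx=3.8,fy=3.8,interpolation=cv2.INTER_NEAREST))
E
```

```text
150 270 [ 0.3858  0.2134 -0.0004]
300 270 [ 0.3817 -0.1835  0.0016]
350 160 [ 0.6729 -0.3253 -0.0029]
270 180 [ 0.6213 -0.1081 -0.0027]
226 212 [0.5364 0.0085 0.0278]
272 214 [ 0.5298 -0.1107  0.0371]
297 213 [ 0.5317 -0.1784  0.0032]
354 216 [ 0.5221 -0.3162  0.0595]
226 173 [0.639  0.0084 0.0227]
231 247 [ 0.4456 -0.0034  0.0221]
```

View pics/zt.png

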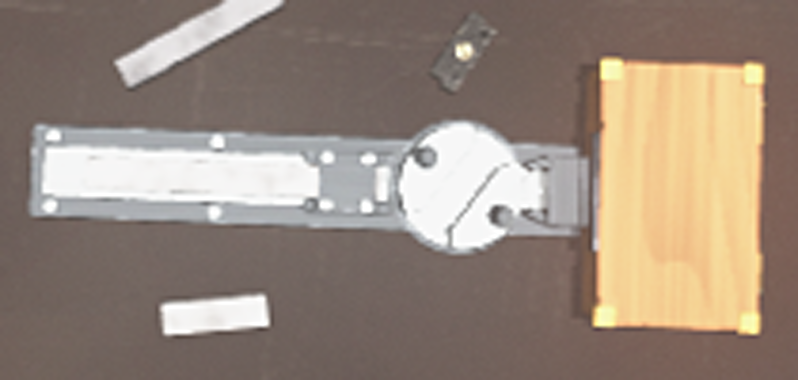

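View pics/zh.png

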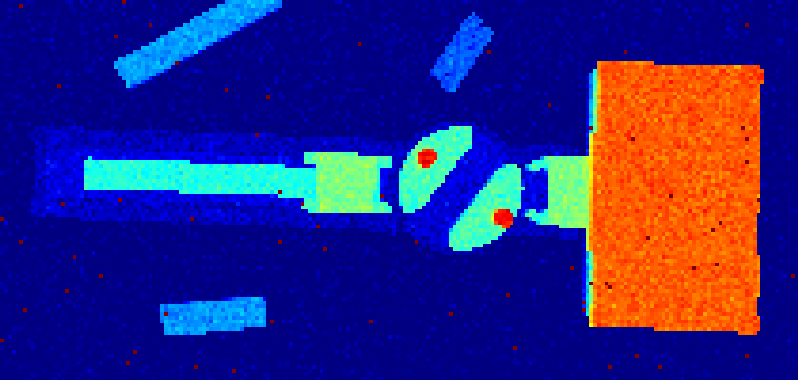

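View pics/zs.png

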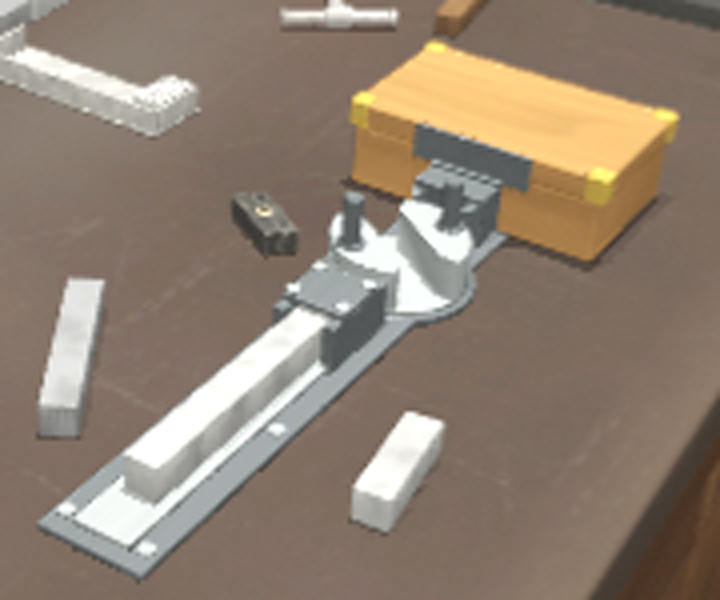

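```bash
cat > m.py <<'E'
from h import *
def measure(P):
    Z=P[...,2];X=P[...,0];Y=P[...,1]
    reg=(X>.38)&(X<.68)&(Y>-.40)&(Y<.12)
    out={}
    m=reg&(Z>.052)&(Z<.066)&(Y<-.24); 
    m=cv2.morphologyEx(m.astype(np.uint8),cv2.MORPH_OPEN,np.ones((5,5)))>0
    out['case']=cv2.minAreaRect(P[m][:,:2].astype(np.float32)*1000)
    k=reg&(Z>.052)&(Z<.075)&(Y>-.225)&(Y<-.12)
    n,l,s,c=cv2.connectedComponentsWithStats(k.astype(np.uint8))
    out['knobs']=[P[l==i].mean(0).round(4) for i in range(1,n) if s[i,4]>=4]
    return out
E
python3 - <<'E'
from m import *
z=np.load('top0.npz');P=pts('top',z['d']);o=measure(P)
print(o)
X,Y,Z=P[...,0],P[...,1],P[...,2]
r=(abs(X-.535)<.02)&(Z>.027)&(Z<.035)&(Y>-.08)&(Y<.1)
r=cv2.morphologyEx(r.astype(np.uint8),cv2.MORPH_OPEN,np.ones((3,3)))>0
print('bar',cv2.minAreaRect(P[r][:,:2].astype(np.float32)*1000), np.median(Z[r]), P[r][:,1].min(),P[r][:,1].max())
b=(abs(X-.535)<.045)&(Z>.0015)&(Z<.012)&(Y>-.11)&(Y<.14)
b=cv2.morphologyEx(b.astype(np.uint8),cv2.MORPH_OPEN,np.ones((5,5)))>0
print('plate',cv2.minAreaRect(P[b][:,:2].astype(np.float32)*1000))
E
```

```text
{'case': ((522.0247192382812, -312.9034423828125), (112.4925765991211, 176.27723693847656), 87.23910522460938), 'knobs': [array([ 0.5496, -0.1474,  0.0647]), array([ 0.5091, -0.1969,  0.0643])]}
bar ((537.9471435546875, 5.190643310546875), (157.50164794921875, 26.775047302246094), 84.41139221191406) 0.030553113941363858 -0.07219445783170954 0.08386890697745854
plate ((539.4827880859375, 30.591941833496094), (188.768310546875, 62.13237380981445), 87.61051940917969)
```

Emit:
{"name": "arm_command", "arguments": {
  "motion": [
    [[0,0,0,3.745,-1.715,0,0],[0,0,0,3.745,-1.715,0,0],[0,0,0,3.745,-1.715,0,0],[0,0,0,3.745,-1.715,0,0],[0,0,0,3.745,-1.715,0,0],[0,0,0,3.745,-1.715,0,0],[0,0,0,3.745,-1.715,0,0],[0,0,0,3.745,-1.715,0,0],[0,0,0,3.745,-1.715,0,0],[0,0,0,3.745,-1.715,0,0],[0,0,0,3.745,-1.715,0,0],[0,0,0,3.745,-1.715,0,0]]
  ]
}}

```text
time: 1.3
eef_pos: [0.5551, -0.1124, 0.2183]
tcp_rot: [-0.0, 0.975, 0.224, -0.0]
wrist_force: [-0.9, -0.8, 0.6]
width: 0.0022
```

Emit:
{"name": "arm_command", "arguments": {
  "motion": [
    [[0,0,7.2,0,0,0,0],[0,0,7.2,0,0,0,0],[0,0,7.2,0,0,0,0],[0,0,7.0,0,0,0,0],[0,0,0,0,0,0,0],[0,0,0,0,0,0,0]]
  ]
}}

```text
time: 1.9
eef_pos: [0.5543, -0.1139, 0.2183]
tcp_rot: [-0.0, 1.0, -0.023, -0.0]
wrist_force: [-0.7, -0.9, -0.8]
width: 0.0003
```

```bash
cat > st.py <<'E'
from h import *
from scipy.spatial.transform import Rotation as Ro
c=np.array([.5294,-.1722]);a=np.radians(2.8)
ey=np.array([np.sin(a),np.cos(a)]);ex=np.array([ey[1],-ey[0]])
def st():
    o=get_obs();p=o['eef_pos'];d=p[:2]-c;q=o['tcp_rot'];R=Ro.from_quat([q[1],q[2],q[3],q[0]]).as_matrix()
    print('t',o['time'],'p',p.round(4),'local mm',(d@ex*1e3).round(1),(d@ey*1e3-140).round(1),'z',(p[2]*1e3).round(1),'ytool deg',np.degrees(np.arctan2(R[1,1],R[0,1])).round(2),'ztool',R[:,2].round(3),'F',o['wrist_force'].round(2),'w',o['width'].round(4))
E
python3 -c "
from st import *
st()"
```

```text
Traceback (most recent call last):
  File "st.py", line 7, in st
    print('t',o['time'],'p',p.round(4),'local mm',(d@ex*1e3).round(1),(d@ey*1e3-140).round(1),'z',(p[2]*1e3).round(1),'ytool deg',np.degrees(np.arctan2(R[1,1],R[0,1])).round(2),'ztool',R[:,2].round(3),'F',o['wrist_force'].round(2),'w',o['width'].round(4))
                                                                                                                                                                                                                                           ^^^^^^^^^^^^^^^^
AttributeError: 'float' object has no attribute 'round'
```

Emit:
{"name": "arm_command", "arguments": {
  "motion": [
    [[0,0,0,0,0,4.5,0],[0,0,0,0,0,4.5,0],[0,0,0,0,0,4,0],[0,0,0,0,0,2.5,0],[0,0,0,0,0,1.5,0],[0,0,0,0,0,0,0],[0,0,0,0,0,0,0]]
  ]
}}

```text
time: 2.6
eef_pos: [0.5546, -0.1141, 0.0489]
tcp_rot: [-0.0, 1.0, -0.024, -0.0]
wrist_force: [0.7, 0.1, 0.6]
width: 0.0005
```

```bash
sed -i "s/o\['width'\].round(4)/round(o['width'],4)/" st.py; python3 -c "
from st import *
st()
im,d=grab('scene')
cv2.imwrite('pics/s1.png',cv2.resize(im[100:280,210:420,::-1],None,fx=3.5,fy=3.3,interpolation=cv2.INTER_CUBIC))
"
```

```text
t 2.6 p [ 0.5546 -0.1141  0.0489] local mm 22.4 -80.8 z 48.9 ytool deg -92.69 ztool [-0.  0. -1.] F [0.69 0.14 0.64] w 0.0005
```

View pics/s1.png

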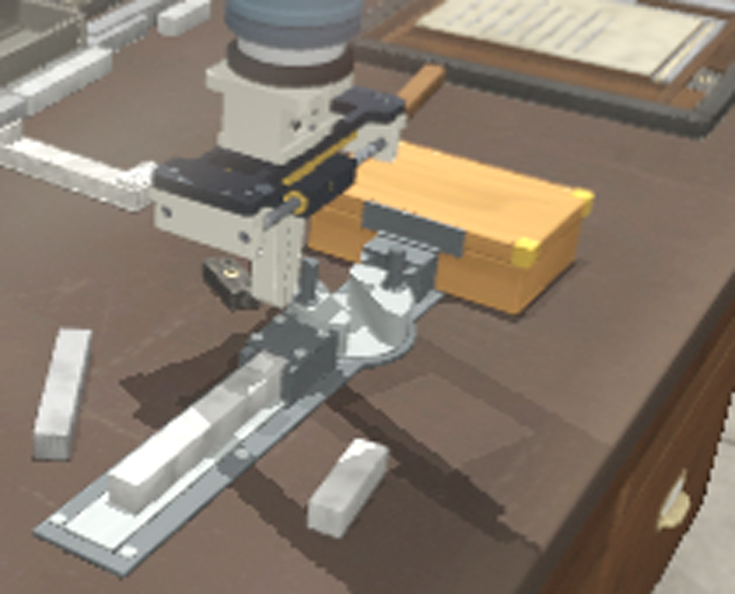

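Emit:
{"name": "arm_command", "arguments": {
  "motion": [
    [[0,0,0,0,0.4,0,0],[0,0,0,0,0.4,0,0],[0,0,0,0.1,0.4,0,0],[0,0,0,0.1,0.4,0,0],[0,0,0,0.1,0.4,0,0],[0,0,0,0.1,0.4,0,0],[0,0,0,0.1,0.4,0,0],[0,0,0,0.1,0.4,0,0],[0,0,0,0,0,0,0],[0,0,0,0,0,0,0]]
  ]
}}

```text
time: 3.65
eef_pos: [0.5591, -0.1462, 0.0488]
tcp_rot: [-0.0, 1.0, -0.024, 0.0]
wrist_force: [1.0, 2.4, -0.3]
width: 0.0
```

```bash
python3 -c "
from st import *
st()
im,d=grab('scene')
cv2.imwrite('pics/s2.png',cv2.resize(im[130:230,250:390,::-1],None,fx=5.5,fy=5.5,interpolation=cv2.INTER_CUBIC))
im,d=grab('top','top2')
cv2.imwrite('pics/t2.png',cv2.resize(im[165:265,225:385,::-1],None,fx=4.5,fy=4.5,interpolation=cv2.INTER_CUBIC))
"
```

```text
t 3.65 p [ 0.5591 -0.1462  0.0488] local mm 28.4 -112.6 z 48.8 ytool deg -92.78 ztool [ 0.  0. -1.] F [ 1.04  2.39 -0.3 ] w 0.0
```

View pics/s2.png

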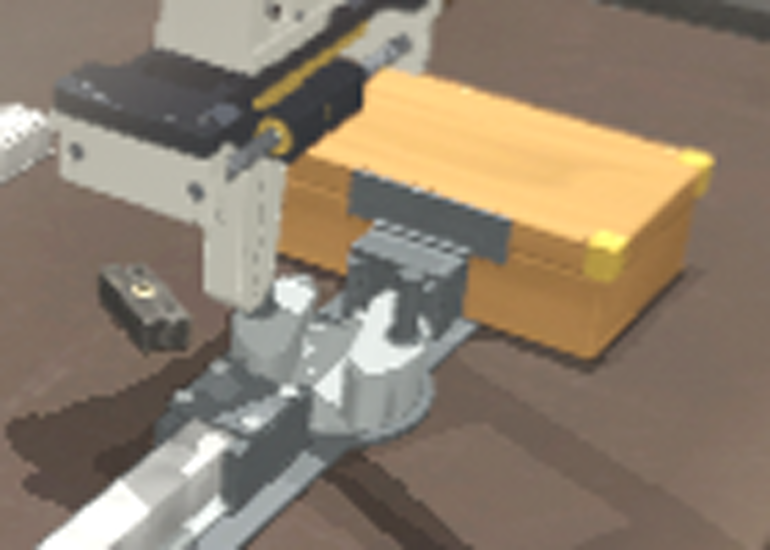

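View pics/t2.png

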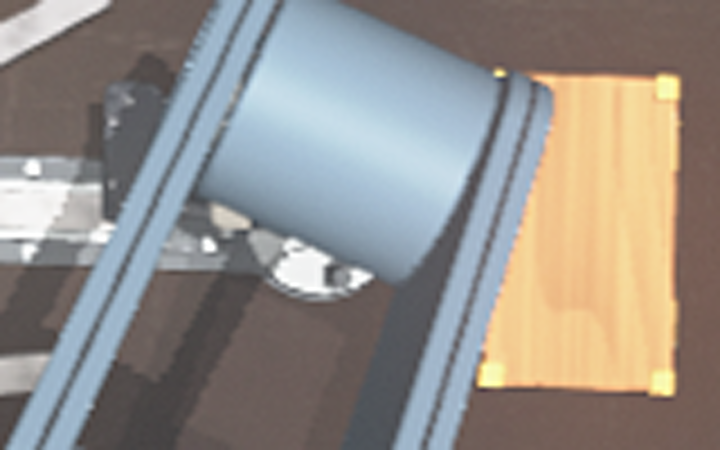

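```bash
cat > kb.py <<'E'
from st import *
def kb(P):
    D=P[...,:2]-c; lx=D@ex*1e3; ly=D@ey*1e3; Z=P[...,2]*1e3
    for s in (-1,1):
        k=(Z>52)&(Z<72)&(np.hypot(lx,ly)<45)&(s*lx>15)
        if k.sum()>3:
            x,y=np.median(lx[k]),np.median(ly[k]);t=np.degrees(np.arctan2(s*y,s*x));print('knob',s,k.sum(),x.round(1),y.round(1),'theta deg',t.round(1))
E
python3 -c "
from kb import *
kb(pts('top',np.load('top2.npz')['d']))
kb(pts('scene',grab('scene')[1]))"
```

```text
knob -1 20 -30.1 -8.6 theta deg 15.9
knob -1 33 -34.7 -8.4 theta deg 13.5
knob 1 49 19.1 27.8 theta deg 55.5
```

Emit:
{"name": "arm_command", "arguments": {
  "motion": [
    [[0,0,0,0.1,0.3,0,0],[0,0,0,0.1,0.3,0,0],[0,0,0,0.1,0.2,0,0],[0,0,0,0,0,0,0],[0,0,0,0,0,0,0]]
  ]
}}

```text
time: 4.3
eef_pos: [0.5611, -0.1549, 0.0484]
tcp_rot: [0.0, 1.0, -0.024, -0.0]
wrist_force: [-0.6, 0.2, -0.5]
width: 0.0005
```

```bash
python3 -c "
from kb import *
st()
im,d=grab('scene')
kb(pts('scene',d))
kb(pts('top',grab('top')[1]))
cv2.imwrite('pics/s3.png',cv2.resize(im[130:230,250:390,::-1],None,fx=5.5,fy=5.5,interpolation=cv2.INTER_CUBIC))
"
```

```text
t 4.3 p [ 0.5611 -0.1549  0.0484] local mm 30.8 -121.1 z 48.4 ytool deg -92.78 ztool [-0.001 -0.    -1.   ] F [-0.6   0.21 -0.49] w 0.0005
knob -1 38 -35.0 -0.3 theta deg 0.5
knob 1 68 22.2 24.9 theta deg 48.3
knob -1 18 -31.8 1.1 theta deg -2.0
```

View pics/s3.png

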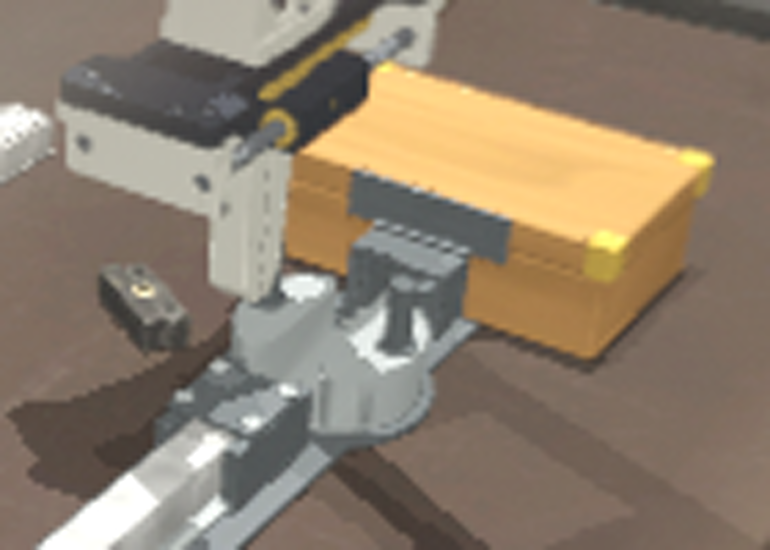

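Emit:
{"name": "arm_command", "arguments": {
  "motion": [
    [[0,0,0,0,-1,0,0],[0,0,0,0,-1,0,0],[0,0,0,0,0,-2.5,0],[0,0,0,0,0,-2.5,0],[0,0,0,-0.44,-3.5,0,0],[0,0,0,-0.44,-3.5,0,0],[0,0,0,-0.44,-3.5,0,0],[0,0,0,-0.44,-3.5,0,0],[0,0,0,-0.44,-3.5,0,0],[0,0,0,-0.44,-3.5,0,0],[0,0,0,-0.44,-3.4,0,0],[0,0,0,0,0,0,0]]
  ]
}}

```text
time: 5.6
eef_pos: [0.5421, 0.1155, 0.0987]
tcp_rot: [-0.001, 1.0, -0.022, -0.0]
wrist_force: [-0.0, -0.8, -0.5]
width: 0.0003
```

```bash
python3 -c "
from kb import *
st()
im,d=grab('top','top4');P=pts('top',d)
kb(P)
D=P[...,:2]-c; lx=D@ex*1e3; ly=D@ey*1e3-140+280; Z=P[...,2]*1e3
ly=D@ey*1e3-140
for lo in range(-30,121,15):
    k=(abs(lx)<14)&(ly>lo)&(ly<lo+15)&(Z>26)&(Z<36)
    if k.sum(): print(lo,k.sum(),lx[k].min().round(1),lx[k].max().round(1),ly[k].max().round(1))
cv2.imwrite('pics/t4.png',cv2.resize(im[165:265,175:385,::-1],None,fx=3.8,fy=3.8,interpolation=cv2.INTER_CUBIC))
"
```

```text
t 5.6 p [0.5421 0.1155 0.0987] local mm -1.4 147.9 z 98.7 ytool deg -92.49 ztool [-0.001  0.001 -1.   ] F [-0.05 -0.83 -0.47] w 0.0003
knob -1 18 -31.8 1.4 theta deg -2.4
knob 1 20 32.1 0.6 theta deg 1.1
-30 49 -10.1 10.8 -16.0
-15 48 -8.0 10.6 -0.5
0 46 -8.6 10.0 15.0
15 41 -9.1 9.5 28.3
30 48 -9.7 9.0 43.6
45 51 -10.0 11.0 59.6
60 48 -8.2 10.4 74.9
75 7 -8.3 7.2 77.4
```

View pics/t4.png

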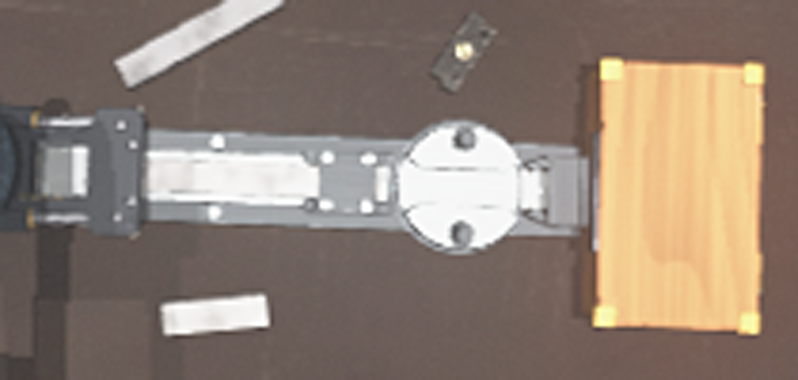

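Emit:
{"name": "arm_command", "arguments": {
  "motion": [
    [[0,0,0,0.2,0,3.5,0],[0,0,0,0,0,3,0],[0,0,0,0,0,1.5,0],[0,0,0,0,0,0.4,0],[0,0,0,0,0,0,0],[0,0,0,0,0.8,0,0],[0,0,0,0,0.6,0,0],[0,0,0,0,0.5,0,0],[0,0,0,0,0.5,0,0],[0,0,0,0,0.5,0,0],[0,0,0,0,0.5,0,0],[0,0,0,0,0,0,0]]
  ]
}}

```text
time: 6.85
eef_pos: [0.544, 0.0759, 0.0148]
tcp_rot: [0.0, 1.0, -0.024, 0.0]
wrist_force: [-0.4, 0.9, -0.7]
width: 0.0
```

```bash
python3 -c "
from kb import *
st()
im,d=grab('scene')
cv2.imwrite('pics/s5.png',cv2.resize(im[130:280,210:390,::-1],None,fx=4,fy=4,interpolation=cv2.INTER_CUBIC))
"
```

```text
t 6.85 p [0.544  0.0759 0.0148] local mm 2.5 108.5 z 14.8 ytool deg -92.79 ztool [ 0.    -0.001 -1.   ] F [-0.36  0.94 -0.74] w 0.0
```

View pics/s5.png

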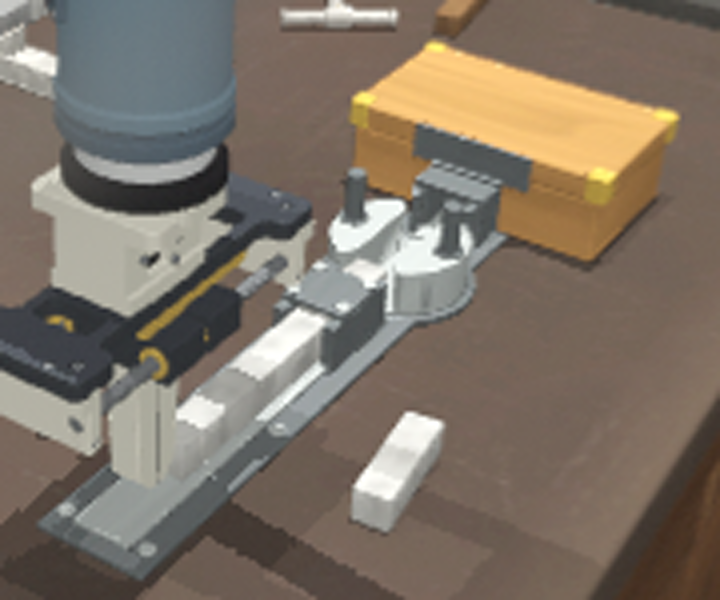

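Emit:
{"name": "arm_command", "arguments": {
  "motion": [
    [[0,0,0,-0.2,0.6,0,0],[0,0,0,0,0.7,0,0],[0,0,0,0,0.7,0,0],[0,0,0,0,0.7,0,0],[0,0,0,0,0.7,0,0],[0,0,0,0,0.7,0,0],[0,0,0,0,0.7,0,0],[0,0,0,0,0.7,0,0],[0,0,0,0,0.7,0,0],[0,0,0,0,0.7,0,0],[0,0,0,0,0.7,0,0],[0,0,0,0,0,0,0]]
  ]
}}

```text
time: 8.1
eef_pos: [0.5383, -0.0002, 0.0147]
tcp_rot: [0.0, 1.0, -0.025, 0.0]
wrist_force: [-0.6, 0.6, 0.6]
width: 0.0005
```

```bash
python3 -c "
from kb import *
st()
im,d=grab('scene')
cv2.imwrite('pics/s6.png',cv2.resize(im[130:280,210:390,::-1],None,fx=4,fy=4,interpolation=cv2.INTER_CUBIC))
"
```

```text
t 8.1 p [ 5.383e-01 -2.000e-04  1.470e-02] local mm 0.5 32.2 z 14.7 ytool deg -92.81 ztool [ 0.    -0.001 -1.   ] F [-0.61  0.56  0.59] w 0.0005
```

View pics/s6.png

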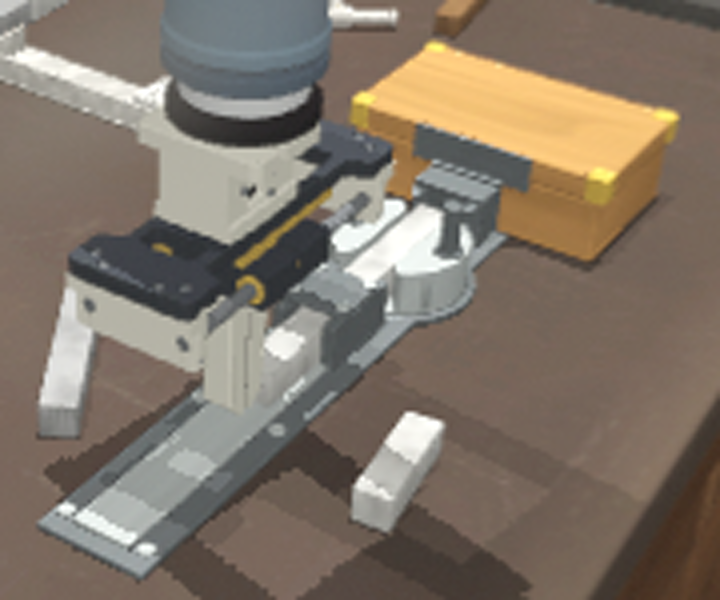

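Emit:
{"name": "arm_command", "arguments": {
  "motion": [
    [[0,0,0,0,0.6,0,0],[0,0,0,0,0.6,0,0],[0,0,0,0,0.6,0,0],[0,0,0,0,0.6,0,0],[0,0,0,0,0.4,0,0],[0,0,0,0,0.2,0,0],[0,0,0,0,0.2,0,0],[0,0,0,0,0,0,0]]
  ]
}}

```text
time: 8.95
eef_pos: [0.5367, -0.0314, 0.0147]
tcp_rot: [0.0, 1.0, -0.024, -0.0]
wrist_force: [0.7, -0.5, -0.0]
width: 0.0004
```

Emit:
{"name": "arm_command", "arguments": {
  "motion": [
    [[0,0,0,0,0.15,0,0],[0,0,0,0,0.15,0,0],[0,0,0,0,0,0,0]]
  ]
}}

```text
time: 9.25
eef_pos: [0.5365, -0.0341, 0.0147]
tcp_rot: [0.0, 1.0, -0.024, 0.0]
wrist_force: [0.5, 2.0, 0.2]
width: 0.0004
```

```bash
python3 -c "
from kb import *
st()"
```

```text
t 9.25 p [ 0.5365 -0.0341  0.0147] local mm 0.4 -1.7 z 14.7 ytool deg -92.77 ztool [ 0. -0. -1.] F [0.49 1.96 0.19] w 0.0004
```

Emit:
{"name": "arm_command", "arguments": {
  "motion": [
    [[0,0,0,0,0.15,0,0],[0,0,0,0,0.15,0,0],[0,0,0,0,0,0,0]]
  ]
}}

```text
time: 9.55
eef_pos: [0.5364, -0.0365, 0.0147]
tcp_rot: [-0.001, 1.0, -0.024, 0.0]
wrist_force: [0.9, 4.6, 0.3]
width: 0.0002
```

Emit:
{"name": "arm_command", "arguments": {
  "motion": [
    [[0,0,0,0,0.15,0,0],[0,0,0,0,0,0,0]]
  ]
}}

```text
time: 9.75
eef_pos: [0.5364, -0.0366, 0.0147]
tcp_rot: [-0.002, 1.0, -0.025, 0.0]
wrist_force: [2.3, 10.8, 0.3]
width: 0.0006
```

Emit:
{"name": "arm_command", "arguments": {
  "motion": [
    [[0,0,0,0,0.15,0,0],[0,0,0,0,0,0,0]]
  ]
}}

```text
time: 9.95
eef_pos: [0.5364, -0.0367, 0.0148]
tcp_rot: [-0.003, 1.0, -0.025, 0.0]
wrist_force: [3.0, 16.8, 1.1]
width: 0.0004
```

Emit:
{"name": "arm_command", "arguments": {
  "motion": [
    [[0,0,0,0,-0.8,0,0],[0,0,0,0,-1.2,0,0],[0,0,0,0,-2,0,0],[0,0,0,0,-2,-2,0],[0,0,0,0,-3,-3,0],[0,0,0,0,-3,-3,0],[0,0,0,0,-4,-2,0],[0,0,0,0,-4,-2,0],[0,0,0,0,-4,0,0],[0,0,0,0,0,0,0],[0,0,0,0,0,0,0]]
  ]
}}

```text
time: 11.05
eef_pos: [0.5473, 0.2003, 0.1344]
tcp_rot: [0.001, 1.0, -0.023, -0.0]
wrist_force: [0.3, -1.0, -0.8]
width: 0.0005
```

```bash
python3 -c "
from kb import *
st()
im,d=grab('top','top7');P=pts('top',d)
kb(P)
D=P[...,:2]-c; lx=D@ex*1e3; ly=D@ey*1e3-140; Z=P[...,2]*1e3
for lo in range(-32,5,4):
    k=(abs(lx)<9)&(ly>lo)&(ly<=lo+4)
    if k.sum(): print(lo,k.sum(),np.median(Z[k]).round(1))
cv2.imwrite('pics/t7.png',cv2.resize(im[165:265,175:385,::-1],None,fx=3.8,fy=3.8,interpolation=cv2.INTER_CUBIC))
im,d=grab('scene')
cv2.imwrite('pics/s7.png',cv2.resize(im[130:280,210:390,::-1],None,fx=4,fy=4,interpolation=cv2.INTER_CUBIC))
"
```

```text
t 11.05 p [0.5473 0.2003 0.1344] local mm -0.3 232.9 z 134.4 ytool deg -92.63 ztool [-0.    -0.001 -1.   ] F [ 0.3  -0.96 -0.84] w 0.0005
knob -1 17 -32.8 1.2 theta deg -2.1
knob 1 19 32.0 0.7 theta deg 1.3
-32 10 29.9
-28 13 30.7
-24 8 31.2
-20 9 30.4
-16 12 7.7
-12 8 7.2
-8 13 8.5
-4 9 7.5
0 12 7.1
4 9 7.7
```

View pics/t7.png

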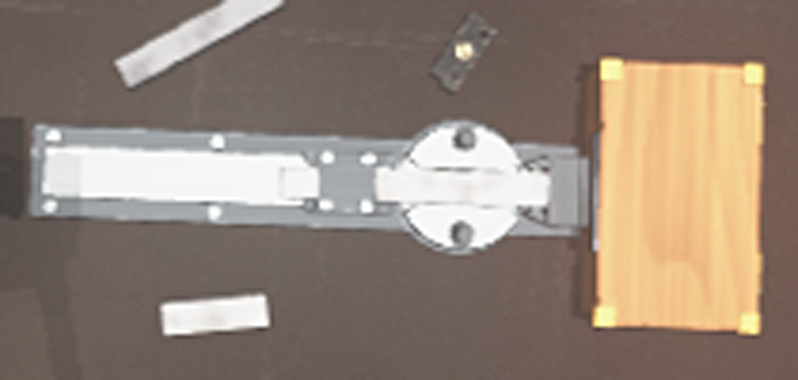

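View pics/s7.png

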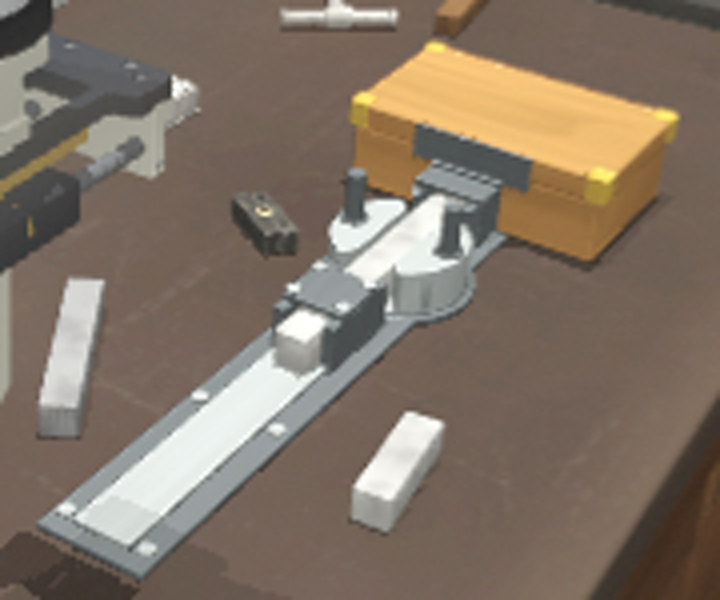

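The pictures show the bar through the slot with its tail edge at local y of about -16 mm (expected -17 when home). The disc is at about 0°, the bystanders have not moved, and the arm is clear.

```bash
python3 -c "
from station import env
print(env.close_job())"
```

```text
the job is handed in; nothing more can be done
None
```

The case is locked and the job is handed in; it took about 11 s of the 56 s allowed, and no verdict was reported.

**What I did:** I pushed one knob (knob_a) clockwise with the closed fingertips, turning the disc from about 54° to about 0°. The bar was still outside the slot at that point. I then pushed the bar's tail along the bed until it hit the stop, and backed the arm clear.

**Last checks:**
- **Stop reached:** the force rose from about 2 N to 17 N while the fingertips stayed put.
- **Bar home:** its tail sits at about -16 to -17 mm in the lock's frame, against -17 mm expected when fully home.
- **Slot in line:** the two knobs give -2.1° and +1.3°. They disagree slightly, but both are well inside the limit of 0.15 rad (8.6°).
- **Other things on the table:** none look moved in the pictures; I did not measure them.

None of these checks failed.

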